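Free the cup caught inside another cup

TASK

Two pairs of nested cups are screwed to the bench. In one of them the tall narrow cup is caught inside its outer cup: take it by its rim, twist it about a quarter turn (either way) and pull it straight up and out. Then set it down gently, upright, wholly on the round mat (not the square one), and let go.

Things in the scene. Friction and masses are not known exactly. Their poses are not given: they have to be found in the camera images.
- tall_cup: tall narrow steel cup, open on top, loose, 0.1 to 0.2 kg: 54 mm across, wall 3 mm, 100 mm high. Origin: centre of its underside, z up to the rim. Two lugs (8 x 8 mm, 33 to 41 mm above the underside, reaching 33 mm from the axis) at its own +x and -x lie under the outer cup's tabs at the start: a straight pull lifts it only 3 mm. Turned 45 to 90 degrees either way it comes straight up, with 2.5 mm play.
- tall_cup_rim (a point): centre of the tall cup's mouth, level with its rim, on its axis. At the start the upper 50 mm of the cup stand free above the outer cup, and its x axis is within 8 degrees of the outer cup's; it turns easily. It must rise 62 mm to clear the outer cup.
- outer_cup: aluminium cup round the tall cup, fixed: 80 mm across, inside 72 mm, dark foot 112 mm. Origin: centre of the underside; z up; inner floor 10 mm, rim 60 mm above it. Two dark tabs, 24 mm wide, 54 to 60 mm up at its own +x and -x, reach in to 30 mm from the axis. The other nested pair looks alike but has no tabs and holds a short wide cup (66 mm) only 8 mm above the rim: leave it.
- round_mat: thin round cork mat, 100 mm across, 4 mm thick, fixed to the bench; origin: centre of its underside, its top 4 mm higher. The square mat (90 mm) is not the one.
Not all that is in view belongs to the job. What is shaped like the tall_cup but orange is not meant.

How it is judged:
By the outcome, as a careful person would: the job done as asked, in the order asked, and still so for the second after the job is handed in, with the robot touching nothing.
It also fails if it takes over 42 s, if anything falls off the work surface, if the arm or the gripper's body presses on something with over 40 N, if the wrist force passes 120 N, or if a joint passes its speed limit or range.

ROBOT

A 7-joint arm with a two-finger parallel gripper is mounted at the origin on the work surface; the furniture and walls round the work are solid. World frame = base frame: x ahead of the robot, y to its left, z up, the work surface at z = 0. Lengths are in m, angles in rad, forces in N, time in s.
With the tool pointing down it reaches from about 0.4 to 0.875 m from the base axis. Payload 19.3 kg.
Tool frame: the origin (TCP) lies midway between the tips of the shut fingers; the grasp point (between the pads) lies 19 mm behind it (bot.grip_point_offset is the distance from the TCP to the grasp point, in m); z points along the fingers, y is the direction in which the jaws open and shut (so a half turn about z gives the same grasp; the last joint's range is limited). The gripper opens to 85 mm and grips with 20 to 120 N. Pads are 22 mm wide; open, the fingers measure 114 mm over their backs; the gripper's body (76 mm by 85 mm) begins 54 mm behind the grasp point. The pads swing forward as they close: fully open they stand 13 mm farther back than shut.
Start: joints at [1.223, 0.521, -0.036, 1.599, 0.021, 1.021, -0.113], TCP at [0.171, -0.601, 0.231] pointing down, gripper open.
Joint ranges: [-2.91, 2.91], [-0.3, 2.13], [-1.5, 1.42], [0.17, 2.43], [-1.26, 4.41], [0.16, 1.93], [-2.52, 2.52]. Speed limits (rad/s): [1.89, 1.89, 2.39, 2.39, 3.01, 3.01, 3.01].

INTERFACE

Orientations are given as [roll, pitch, yaw] about the fixed x, y, z axes, in that order (R = Rz(yaw) Ry(pitch) Rx(roll)).
In Python, from workcell import bot, viewer, workorder gives the robot as it stands.
- The arm moves only by the tool move_arm, never from a script. Its argument "plan" is a list of rows, each a list of 6 numbers: the shift along the tool's x, y, z scaled (see below), then the turn, a rotation vector about the tool's x, y, z scaled (see below). A call has 1 to 5 rows; each row shifts and turns the commanded pose from where the row before left it, along the tool's axes as they then stand; what a row does not reach is not made up. The controller multiplies each number of a shift by 0.025 m and each number of a turn by pi rad. A row lasts 1/10 s, in which the tool goes at most 50 mm and 8.59 degrees, less where a joint would pass 70% of its speed; a pose out of reach is approached as far as the arm can. A call with a number of a shift or a turn outside -1 to 1 is refused whole. A call with a gripper value outside its range is refused whole. "claw" is the closure, from -1 (fully open) to 1 (shut), so that 0 is half open, set as the call begins (left out, the last holds). The fingers move at their own pace and stop on an object; "force" is the grip in N (left out, the last holds). Time passes only in rows, so rows that do not move let the fingers close. It gives the time, the measured TCP pose, the force and the opening at its end, in the units of the state.
- bot.observe(): the state, without advancing time (a new reading comes with each control period).
- viewer.grab_frame(name): name is "scene" or "top"; returns the picture (384x512x3 uint8, red, green, blue); there is no depth.
- viewer.camera_info(name): a dict with "K" (3x3 intrinsics, pixels), "D" ([k1, k2, p1, p2, k3] as OpenCV has them; the pictures are not rectified), "R" (3x3) and "t" (3): a world point X has camera coordinates R X + t. Camera axes: x right, y down, z forward; pixel columns grow to the right and rows downward; lengths in m; the calibration is good to about 2 mm. A picture is of the moment at which its call begins. camera_info takes no time and is no camera call.
- workorder.job_done(): hands the job in, once; it reports no verdict.
The state is a dict: "clock": time; "qpos": joint angles; "qd": joint speeds; "joint_efforts": joint torques, N m; "position": TCP position; "tool_rot": TCP orientation; "force": force on the tool from outside, world axes, zero at the start; "moment": the same for the moment, N m; "grip_width": finger opening in m.
Only numpy, scipy, OpenCV 4.12 (cv2) and the standard library are available. Lean on these libraries where they do the work, as an engineer would, in place of code of your own. Each camera call takes 0.05 s, during which the arm holds its last target.

## Working session

There is one attempt and no reset: what is moved stays moved. The work goes in short steps, Python scripts to look and compute and a tool call to move; the robot and the scene stay as the last step left them, time stands still between calls to the robot, and variables do not carry over. Pictures are saved under pics/ and viewed, and the job is handed in when it is done.

Besides the shell and the picture viewer there is one more tool, called after "Call:" as a command line: name --pt "numbers of a row" for each row, then --argument value for the rest. move_arm: Moves the arm, as the interface text tells. Shifts and turns lie within -1 to 1; 1 stands for 0.025 m of shift or pi rad of turn. Its arguments: {"type":"object","properties":{"plan":{"type":"array","items":{"type":"array","items":{"type":"number"}}},"claw":{"type":"number"},"force":{"type":"number"}},"required":["plan"]}

```bash
ls; mkdir -p pics; python3 - <<'E'
from workcell import bot, viewer, workorder
import cv2,json
s=bot.observe()
for k,v in s.items(): print(k,v)
print(bot.grip_point_offset)
for n in ("scene","top"):
    im=viewer.grab_frame(n); cv2.imwrite(f"pics/{n}0.png",im[:,:,::-1])
    c=viewer.camera_info(n); print(n,c)
E
```

```text
pics
clock 0.0
qpos [ 1.22279065  0.52204589 -0.03634491  1.60000924  0.02120954  1.02107068
 -0.11280166]
qd [ 3.13121953e-04 -1.11981549e-04 -5.88397239e-05 -3.66615934e-04
 -1.03061753e-03 -5.49238453e-05  2.49280242e-04]
joint_efforts [ 1.57952130e-03 -9.27113342e+01  1.98108561e+00 -3.69935560e+01
  1.79339165e-02  8.21678579e-03 -6.06264121e-05]
position [ 0.17128415 -0.60072317  0.23070523]
tool_rot [-3.14044765e+00  8.04431946e-05  2.77814277e-01]
force [0.01341883 0.10909674 0.07279436]
moment [ 0.00205363 -0.00903425 -0.01744689]
grip_width 0.08544196852491376
0.0187
scene {'K': array([[429.28682479,   0.        , 248.47447718],
       [  0.        , 429.28682479, 192.01486468],
       [  0.        ,   0.        ,   1.        ]]), 'D': array([-0.07702271,  0.        ,  0.        ,  0.        ,  0.        ]), 'R': array([[-0.86428058, -0.50271094,  0.01734313],
       [-0.2802186 ,  0.45255715, -0.84656338],
       [ 0.41772792, -0.73652816, -0.53200531]]), 't': array([0.41722859, 0.33688714, 0.77413006])}
top {'K': array([[439.73226133,   0.        , 253.3738279 ],
       [  0.        , 439.73226133, 185.649155  ],
       [  0.        ,   0.        ,   1.        ]]), 'D': array([-0.12326072,  0.        ,  0.        ,  0.        ,  0.        ]), 'R': array([[-0.02607057, -0.99965916,  0.00137105],
       [-0.98398282,  0.02541975, -0.17644163],
       [ 0.17634664, -0.00594902, -0.98431015]]), 't': array([-0.15341732,  0.58835203,  0.93118216])}
```

View pics/scene0.png

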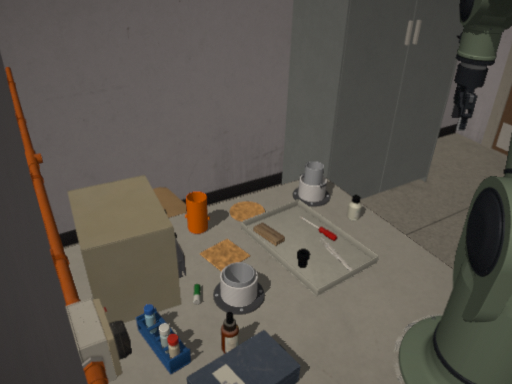

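View pics/top0.png

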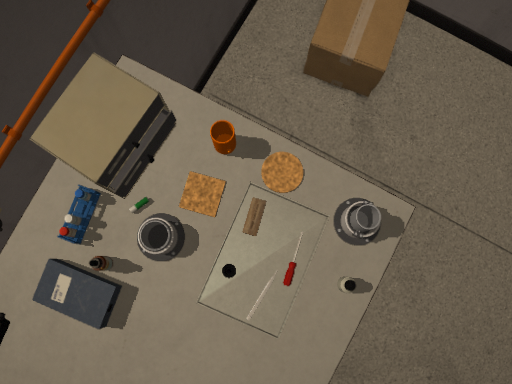

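Top view: the nested pair with the tall cup is at about (362,218), and the pair with the short cup is at (158,237). The round mat is at (282,172), the square mat at (203,194) and the orange decoy at (223,137). The right-hand pair fits the description because its grey cup stands well above the rim. I'll check it in enlarged crops.

```bash
python3 - <<'E'
import cv2,numpy as np
t=cv2.imread("pics/top0.png"); s=cv2.imread("pics/scene0.png")
a=cv2.resize(t[185:255,325:395],None,fx=7,fy=7,interpolation=cv2.INTER_CUBIC)
b=cv2.resize(s[150:220,280:320],None,fx=7,fy=7,interpolation=cv2.INTER_CUBIC)
cv2.imwrite("pics/crop1.png",np.hstack([a,b]))
E
```

```text
(no output)
```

View pics/crop1.png

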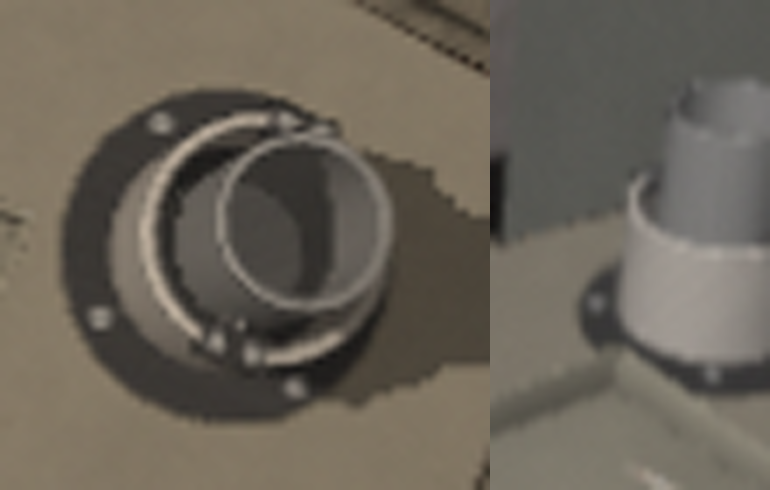

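Crop: the grey cup stands far above the light outer cup, with dark tabs at crop (305,125) and (235,345). This is the tall_cup. Next I'll measure positions.

```bash
cat > h.py <<'E'
import cv2,numpy as np
from workcell import bot,viewer
def ray(n,uv):
    c=viewer.camera_info(n); p=cv2.undistortPoints(np.array([[uv]],float),c["K"],c["D"])[0,0]
    R=np.array(c["R"]);t=np.array(c["t"]); return -R.T@t, R.T@np.array([p[0],p[1],1.])
def cast(n,uv,z):
    o,d=ray(n,uv); return o+d*(z-o[2])/d[2]
def proj(n,X):
    c=viewer.camera_info(n); R=np.array(c["R"])
    return cv2.projectPoints(np.array(X,float).reshape(-1,3),cv2.Rodrigues(R)[0],np.array(c["t"]),c["K"],c["D"])[0].reshape(-1,2)
def circ(P):
    A=np.c_[2*P[:,:2],np.ones(len(P))];x=np.linalg.lstsq(A,(P[:,:2]**2).sum(1),rcond=None)[0]
    return x[:2],np.sqrt(x[2]+x[0]**2+x[1]**2)
E
python3 - <<'E'
from h import *
f=lambda x,y:(325+(x+.5)/7-.5,185+(y+.5)/7-.5)
# tall rim points outer, read from crop
pts=[(217,222),(304,133),(394,222),(304,311),(241,160),(367,160),(367,284),(241,284)]
P=np.array([cast("top",f(*p),.11) for p in pts]);print("rim",circ(P),)
t1=cast("top",f(305,125),.06);t2=cast("top",f(235,345),.06);print("tabs",t1,t2,(t1+t2)/2,np.degrees(np.arctan2(*(t1-t2)[1::-1])))
for z in(0,.006,):
  pts=[(60,245),(225,88),(225,422),(100,130),(100,350),(340,365)]
  P=np.array([cast("top",f(*p),z) for p in pts]);print("foot",z,circ(P))
im=cv2.imread("pics/top0.png");hsv=cv2.cvtColor(im,cv2.COLOR_BGR2HSV)
m=cv2.inRange(hsv,(5,90,100),(22,255,255))
n,l,st,ce=cv2.connectedComponentsWithStats(m)
for i in range(1,n):
  if st[i,4]>200:
    cs,_=cv2.findContours((l==i).astype(np.uint8),0,1);c=max(cs,key=len)[:,0]
    P=np.array([cast("top",p,.004) for p in c]);print(st[i],ce[i],cast("top",ce[i],.004),circ(P))
# scene rim: 
g=lambda x,y:(280+(x+.5)/7-.5,150+(y+.5)/7-.5)
E
python3 - <<'E'
import cv2,numpy as np
s=cv2.imread("pics/scene0.png")
cv2.imwrite("pics/crop2.png",cv2.resize(s[150:215,275:345],None,fx=8,fy=8,interpolation=cv2.INTER_CUBIC))
E
```

```text
rim (array([ 0.50248355, -0.4072492 ]), np.float64(0.026853872034224825))
tabs [ 0.53831767 -0.42279661  0.06      ] [ 0.46936657 -0.39576196  0.06      ] [ 0.50384212 -0.40927929  0.06      ] -21.40936798420482
foot 0 (array([ 0.50497655, -0.40801071]), np.float64(0.05546919364090031))
foot 0.006 (array([ 0.50442241, -0.40656902]), np.float64(0.055143093590712476))
[   0    0  104  158 1027] [48.69522882 76.87049659] [0.88857577 0.3464221  0.004     ] (array([0.87836995, 0.3157635 ]), np.float64(0.14720725763940606))
[ 311    0   98   70 4734] [360.73151669  28.90135192] [ 0.99585564 -0.45613185  0.004     ] (array([ 1.00095586, -0.46083084]), np.float64(0.11057110470944512))
[  33   54  124  128 7726] [ 93.9127621  119.22831996] [0.7691288  0.21934709 0.004     ] (array([0.77311629, 0.21979531]), np.float64(0.12911490739954234))
[210 119  25  35 295] [221.65762712 134.64067797] [ 0.71935325 -0.09595294  0.004     ] (array([ 0.72132244, -0.09468792]), np.float64(0.03274800837126481))
[ 261  151   43   42 1395] [281.74623656 171.70752688] [ 0.62458576 -0.23684395  0.004     ] (array([ 0.62503071, -0.23691366]), np.float64(0.04931838894029357))
[ 179  171   47   46 1446] [201.7648686  193.62793914] [ 0.57697291 -0.04745863  0.004     ] (array([ 0.57745076, -0.04747157]), np.float64(0.050436529002799636))
[242 197  24  39 395] [252.62025316 215.73670886] [ 0.52195398 -0.16532636  0.004     ] (array([ 0.51976394, -0.17039323]), np.float64(0.03298143746809284))
```

View pics/crop2.png

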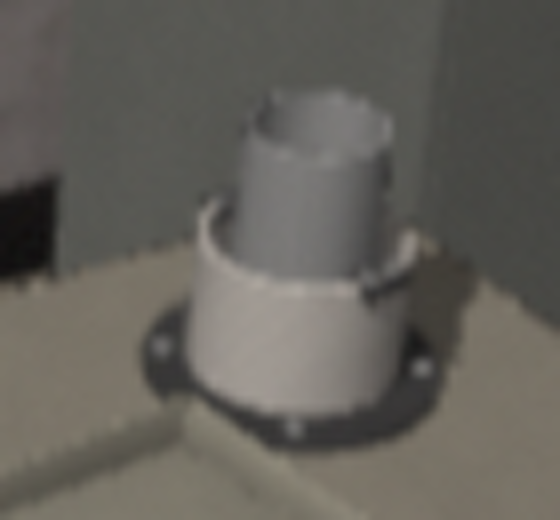

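```bash
cat >> h.py <<'E'
from scipy.spatial.transform import Rotation as Ro
def delta(X,yaw=None):
    s=bot.observe();R=Ro.from_euler('xyz',s["tool_rot"])
    d=R.inv().apply(np.array(X)-s["position"])/.025
    T=Ro.from_euler('xyz',[np.pi,0,s["tool_rot"][2] if yaw is None else yaw])
    print("shift units",d.round(2),"turn",((R.inv()*T).as_rotvec()/np.pi).round(3), "q",s["qpos"].round(2),"clk",s["clock"])
E
python3 - <<'E'
from h import *
print(cast("scene",(315.0,165.4),.11), proj("scene",[.5025,-.4072,.11]))
print("mat scene",proj("scene",[.625,-.237,.004]))
delta([.5027,-.4075,.231])
s=cv2.imread("pics/scene0.png");h=cv2.cvtColor(s,cv2.COLOR_BGR2HSV);m=cv2.inRange(h,(5,90,100),(22,255,255))
n,l,st,ce=cv2.connectedComponentsWithStats(m)
for i in range(1,n):
  if st[i,4]>200: print(st[i],ce[i],cast("scene",ce[i],.004))
E
```

```text
[ 0.49761445 -0.39750106  0.11      ] [[314.7279821  163.58735199]]
mat scene [[247.14699106 210.18009413]]
shift units [ 1.487e+01 -3.800e+00 -1.000e-02] turn [-0.  0. -0.] q [ 1.22  0.52 -0.04  1.6   0.02  1.02 -0.11] clk 0.1
[   5   67   74  239 1881] [ 42.53854333 202.02392344] [1.15126028 0.0401336  0.004     ]
[ 153  187   54   47 1295] [184.34285714 207.5042471 ] [ 0.78315071 -0.15508951  0.004     ]
[229 201  36  21 507] [245.4556213 210.1321499] [ 0.62917353 -0.23470841  0.004     ]
[254 224  25  21 225] [265.70222222 233.4       ] [ 0.52988943 -0.17029844  0.004     ]
[200 239  50  32 849] [223.92697291 254.01060071] [ 0.5780624  -0.04450177  0.004     ]
[ 83 361  20  23 306] [ 92.50653595 373.51633987] [0.59984953 0.36023329 0.004     ]
```

The two views agree to about 2 px. I'll move above the cup at constant height.

Call:
move_arm --pt "1 -0.25 0 0 0 0" --pt "1 -0.25 0 0 0 0" --pt "1 -0.25 0 0 0 0" --pt "1 -0.25 0 0 0 0" --pt "1 -0.25 0 0 0 0" --claw -1 --force 50

```text
clock: 0.6
position: [0.2838, -0.536, 0.231]
tool_rot: [-3.141, 0.0, 0.278]
force: [-0.5, 0.2, -0.2]
grip_width: 0.0852
```

Call:
move_arm --pt "1 -0.25 0 0 0 0" --pt "1 -0.25 0 0 0 0" --pt "1 -0.25 0 0 0 0" --pt "1 -0.25 0 0 0 0" --pt "1 -0.25 0 0 0 0"

```text
clock: 1.1
position: [0.3954, -0.4717, 0.231]
tool_rot: [-3.141, 0.0, 0.278]
force: [-0.3, -0.1, 0.3]
grip_width: 0.0853
```

Call:
move_arm --pt "1 -0.25 0 0 0 0" --pt "1 -0.25 0 0 0 0" --pt "1 -0.25 0 0 0 0" --pt "0.8 -0.25 0 0 0 0" --pt "0 0 0 0 0 0"

```text
clock: 1.6
position: [0.4817, -0.4197, 0.2308]
tool_rot: [-3.14, -0.001, 0.282]
force: [0.6, -0.3, 0.2]
grip_width: 0.0854
```

```bash
python3 - <<'E'
from h import *
s=bot.observe();print(s["position"],s["tool_rot"],s["force"]);delta([.5027,-.4075,.16]);delta([.5027,-.4075,.078])
im=viewer.grab_frame("top");cv2.imwrite("pics/top1.png",im[:,:,::-1])
E
```

```text
[ 0.48172543 -0.41971193  0.2307689 ] [-3.14021330e+00 -9.29524514e-04  2.81710555e-01] [ 0.55803339 -0.28862518  0.21759209]
shift units [ 0.94 -0.23  2.83] turn [-0. -0.  0.] q [ 0.69  0.55 -0.09  1.56  0.05  1.04 -0.71] clk 1.6
shift units [ 0.94 -0.23  6.11] turn [-0. -0.  0.] q [ 0.69  0.55 -0.09  1.56  0.05  1.04 -0.71] clk 1.6
```

View pics/top1.png

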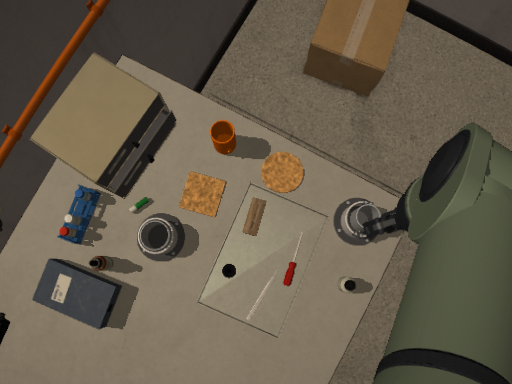

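The view shows the gripper approaching at (390,222), with the cup at (367,216) clear below it. I'll centre it and descend partway.

Call:
move_arm --pt "0.94 -0.23 0.5 0 0 0" --pt "0 0 0.8 0 0 0" --pt "0 0 0.8 0 0 0" --pt "0 0 0.5 0 0 0" --pt "0 0 0 0 0 0"

```text
clock: 2.15
position: [0.4989, -0.4104, 0.1647]
tool_rot: [-3.14, 0.002, 0.277]
force: [-0.6, -1.4, 0.2]
grip_width: 0.0856
```

```bash
python3 - <<'E'
from h import *
s=bot.observe();print(s["position"],s["tool_rot"],s["force"]);delta([.5027,-.4075,.078])
a=viewer.grab_frame("top")[185:255,325:405,::-1];b=viewer.grab_frame("scene")[130:220,270:350,::-1]
f=lambda i:cv2.resize(i,(480,480),interpolation=cv2.INTER_CUBIC)[:, :390]
cv2.imwrite("pics/c3.png",np.hstack([f(a),f(b)]))
E
```

```text
[ 0.49887768 -0.41040638  0.16472803] [-3.13959193e+00  1.91856170e-03  2.76934224e-01] [-0.59891    -1.437941    0.23300368]
shift units [ 0.19 -0.06  3.47] turn [-0.001  0.001 -0.   ] q [ 0.66  0.63 -0.09  1.6   0.07  0.92 -0.75] clk 2.15
```

View pics/c3.png

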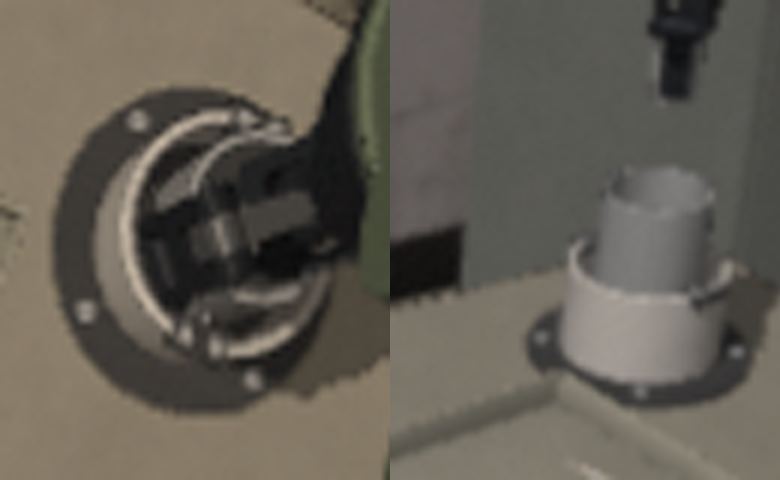

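Call:
move_arm --pt "0.19 -0.06 0.3 0 0 0" --pt "0 0 0.8 0 0 0" --pt "0 0 0.8 0 0 0" --pt "0 0 0.5 0 0 0" --pt "0 0 0 0 0 0"

```text
clock: 2.75
position: [0.5039, -0.407, 0.1049]
tool_rot: [-3.14, 0.001, 0.278]
force: [0.0, 0.5, 0.2]
grip_width: 0.0854
```

```bash
python3 - <<'E'
from h import *
s=bot.observe();print(s["position"],s["tool_rot"],s["force"]);delta([.5027,-.4075,.072])
E
```

```text
[ 0.50392315 -0.40702031  0.1049389 ] [-3.13990068e+00  1.24636731e-03  2.77923857e-01] [0.0029884  0.45810302 0.23371336]
shift units [-0.05  0.01  1.32] turn [-0.001  0.    -0.   ] q [ 0.64  0.7  -0.09  1.63  0.08  0.81 -0.77] clk 2.75
```

Call:
move_arm --pt "0 0 0.5 0 0 0" --pt "0 0 0.5 0 0 0" --pt "0 0 0.3 0 0 0" --pt "0 0 0 0 0 0" --pt "0 0 0 0 0 0"

```text
clock: 3.25
position: [0.5044, -0.4076, 0.0738]
tool_rot: [-3.141, 0.0, 0.278]
force: [0.2, -0.6, 0.5]
grip_width: 0.0854
```

Call:
move_arm --pt "0 0 0 0 0 0" --pt "0 0 0 0 0 0" --pt "0 0 0 0 0 0" --pt "0 0 0 0 0 0" --pt "0 0 0 0 0 0" --claw 1 --force 50

```text
clock: 3.75
position: [0.5046, -0.4077, 0.0746]
tool_rot: [3.141, -0.001, 0.278]
force: [-1.0, 2.2, 7.9]
grip_width: 0.0535
```

```bash
python3 - <<'E'
from h import *
s=bot.observe();print(s["position"],s["tool_rot"],s["force"],s["moment"],s["grip_width"])
a=viewer.grab_frame("top")[185:255,325:405,::-1];b=viewer.grab_frame("scene")[130:220,270:350,::-1]
f=lambda i:cv2.resize(i,(480,480),interpolation=cv2.INTER_CUBIC)[:, :390]
cv2.imwrite("pics/c4.png",np.hstack([f(a),f(b)]))
E
```

```text
[ 0.50463955 -0.40771332  0.07464116] [ 3.14090312e+00 -6.14545620e-04  2.77732517e-01] [-1.02499556  2.22117164  7.92322271] [0.37676028 0.41772315 0.00513455] 0.05345062915439514
```

View pics/c4.png

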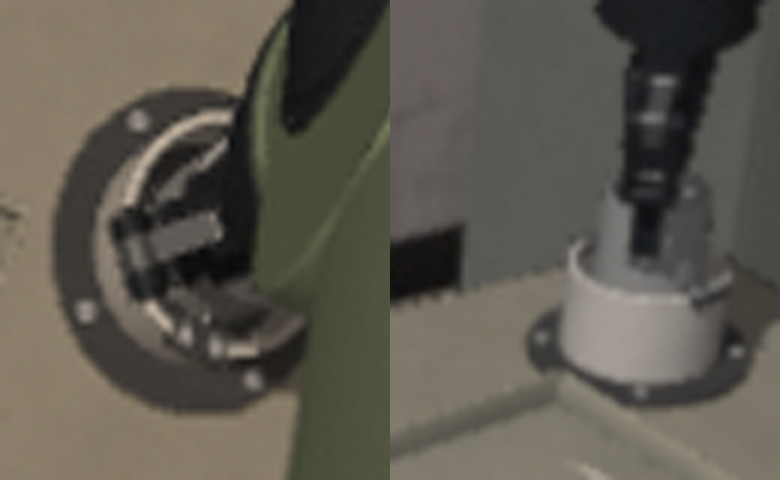

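The width of 53.5 mm matches the cup, and both fingers straddle the rim. I'll lift about 1 mm to take off the floor load, then twist counter-clockwise, which moves joint 7 toward its mid-range.

Call:
move_arm --pt "0 0 -0.05 0 0 0" --pt "0 0 0 0 0 -0.03" --pt "0 0 0 0 0 -0.03" --pt "0 0 0 0 0 -0.03" --pt "0 0 0 0 0 -0.03"

```text
clock: 4.35
position: [0.5043, -0.4076, 0.0751]
tool_rot: [3.142, 0.0, 0.659]
force: [-0.1, -0.6, -1.8]
grip_width: 0.0534
```

```bash
python3 - <<'E'
from h import *
s=bot.observe();print(s["position"],s["tool_rot"],s["force"],s["moment"],s["grip_width"],s["qpos"])
E
```

```text
[ 0.50428762 -0.40760743  0.07514687] [3.14154700e+00 5.56589099e-05 6.58527995e-01] [-0.13778182 -0.55698291 -1.77663628] [-0.01697744  0.00640136  0.02303694] 0.05341694994629474 [ 0.70827431  0.7466276  -0.18450732  1.63950092  0.17966978  0.77207627
 -0.46952997]
```

Call:
move_arm --pt "0 0 0 0 0 -0.035" --pt "0 0 0 0 0 -0.035" --pt "0 0 0 0 0 -0.035" --pt "0 0 0 0 0 -0.035" --pt "0 0 0 0 0 -0.035"

```text
clock: 4.85
position: [0.5043, -0.4076, 0.0751]
tool_rot: [-3.142, 0.0, 1.209]
force: [-0.7, 0.3, -1.1]
grip_width: 0.0535
```

Call:
move_arm --pt "0 0 0 0 0 -0.035" --pt "0 0 0 0 0 -0.035" --pt "0 0 0 0 0 -0.035" --pt "0 0 0 0 0 0" --pt "0 0 0 0 0 0"

```text
clock: 5.35
position: [0.5042, -0.4077, 0.075]
tool_rot: [-3.142, -0.0, 1.531]
force: [0.6, -0.6, -1.7]
grip_width: 0.0535
```

```bash
python3 - <<'E'
from h import *
s=bot.observe();print(s["position"],s["tool_rot"],np.degrees(s["tool_rot"][2]-.2778),s["force"],s["moment"],s["grip_width"],s["qpos"])
E
```

```text
[ 0.5041964  -0.40769113  0.07503195] [-3.14156317e+00 -1.30687919e-04  1.53072933e+00] 71.78756250727184 [ 0.63857136 -0.56403128 -1.71117093] [-0.00034421  0.06203188 -0.03673363] 0.05353289832129429 [ 0.85130163  0.77133383 -0.4078114   1.63081793  0.3873812   0.82066214
  0.23953416]
```

Turned 71.8° with only about 1.7 N on the wrist. I'll start the pull gently.

Call:
move_arm --pt "0 0 -0.2 0 0 0" --pt "0 0 -0.2 0 0 0" --pt "0 0 -0.2 0 0 0" --pt "0 0 -0.2 0 0 0" --pt "0 0 0 0 0 0"

```text
clock: 5.85
position: [0.5047, -0.4078, 0.096]
tool_rot: [3.141, 0.001, 1.534]
force: [0.4, 0.1, -1.9]
grip_width: 0.0535
```

Call:
move_arm --pt "0 0 -0.4 0 0 0" --pt "0 0 -0.4 0 0 0" --pt "0 0 -0.4 0 0 0" --pt "0 0 -0.4 0 0 0" --pt "0 0 0 0 0 0"

```text
clock: 6.35
position: [0.505, -0.408, 0.1369]
tool_rot: [3.14, 0.001, 1.534]
force: [0.5, -0.1, -1.7]
grip_width: 0.0535
```

Call:
move_arm --pt "0 0 -0.5 0 0 0" --pt "0 0 -0.5 0 0 0" --pt "0 0 -0.5 0 0 0" --pt "0 0 -0.5 0 0 0" --pt "0 0 0 0 0 0"

```text
clock: 6.85
position: [0.5051, -0.408, 0.1873]
tool_rot: [3.139, 0.002, 1.534]
force: [0.8, 0.1, -1.7]
grip_width: 0.0539
```

```bash
python3 - <<'E'
from h import *
s=bot.observe();print(s["position"],s["tool_rot"],s["force"],s["moment"],s["grip_width"])
delta([.625,-.2365,s["position"][2]])
a=viewer.grab_frame("scene")[100:250,200:360,::-1]
cv2.imwrite("pics/c5.png",cv2.resize(a,(640,600),interpolation=cv2.INTER_CUBIC))
E
```

```text
[ 0.50507957 -0.40803571  0.18726115] [3.13929067e+00 1.60592393e-03 1.53423143e+00] [ 0.7926917   0.10850226 -1.72849943] [ 0.03055206 -0.0518305   0.0156594 ] 0.053948240437671
shift units [ 7.03  4.54 -0.  ] turn [0.001 0.001 0.   ] q [ 0.88  0.64 -0.46  1.56  0.31  1.02  0.3 ] clk 6.85
```

View pics/c5.png

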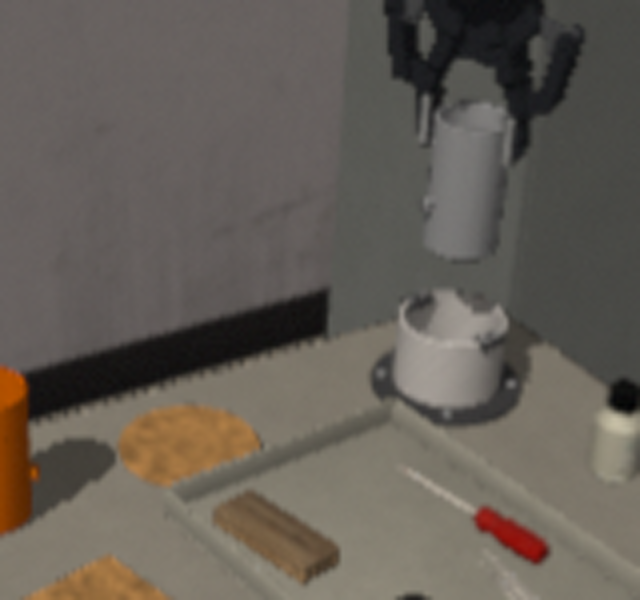

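The cup is fully out and hangs upright and clear of the outer cup. I'll travel to the round mat.

Call:
move_arm --pt "0.7 0.45 0 0.001 0.001 0" --pt "0.9 0.6 0 0 0 0" --pt "0.9 0.6 0 0 0 0" --pt "0.9 0.6 0 0 0 0" --pt "0.9 0.6 0 0 0 0"

```text
clock: 7.4
position: [0.5797, -0.3017, 0.1845]
tool_rot: [-3.138, -0.003, 1.534]
force: [-0.2, 0.3, -1.2]
grip_width: 0.0534
```

Call:
move_arm --pt "0.9 0.6 0 0 0 0" --pt "0.9 0.55 0 0 0 0" --pt "0.6 0.4 0 0 0 0" --pt "0.3 0.2 0 0 0 0" --pt "0 0 0 0 0 0"

```text
clock: 7.9
position: [0.6259, -0.2362, 0.1849]
tool_rot: [-3.138, -0.003, 1.536]
force: [0.1, -0.0, -1.1]
grip_width: 0.0534
```

```bash
python3 - <<'E'
from h import *
s=bot.observe();print(s["position"],s["tool_rot"],s["force"],s["grip_width"])
delta([.626,-.236,.11])
E
```

```text
[ 0.62592403 -0.23617587  0.18487472] [-3.13812154 -0.00347788  1.53556684] [ 0.07021926 -0.02965814 -1.08354138] 0.0534161683825503
shift units [-0.    0.01  2.99] turn [-0.001 -0.001  0.   ] q [ 0.56  0.68 -0.46  1.5   0.32  1.05 -0.01] clk 7.9
```

Call:
move_arm --pt "0 0 0.7 -0.001 -0.001 0" --pt "0 0 0.8 0 0 0" --pt "0 0 0.8 0 0 0" --pt "0 0 0.6 0 0 0" --pt "0 0 0.1 0 0 0"

```text
clock: 8.4
position: [0.6242, -0.2378, 0.1084]
tool_rot: [-3.139, -0.0, 1.533]
force: [0.3, 0.3, -1.2]
grip_width: 0.0535
```

```bash
python3 - <<'E'
from h import *
s=bot.observe();print(s["position"],s["tool_rot"],s["force"],s["grip_width"])
delta([.626,-.236,.073])
a=viewer.grab_frame("scene")[130:250,180:308,::-1]
b=viewer.grab_frame("top")[120:220,230:330,::-1]
cv2.imwrite("pics/c6.png",np.hstack([cv2.resize(a,(420,400)),cv2.resize(b,(380,400))]))
E
```

```text
[ 0.62421154 -0.23775026  0.10839701] [-3.13894271e+00 -2.74667462e-04  1.53326312e+00] [ 0.256858    0.29740968 -1.16029398] 0.053502358896320774
shift units [0.07 0.07 1.42] turn [-0.001 -0.     0.   ] q [ 0.55  0.76 -0.43  1.55  0.37  0.91 -0.05] clk 8.4
```

View pics/c6.png

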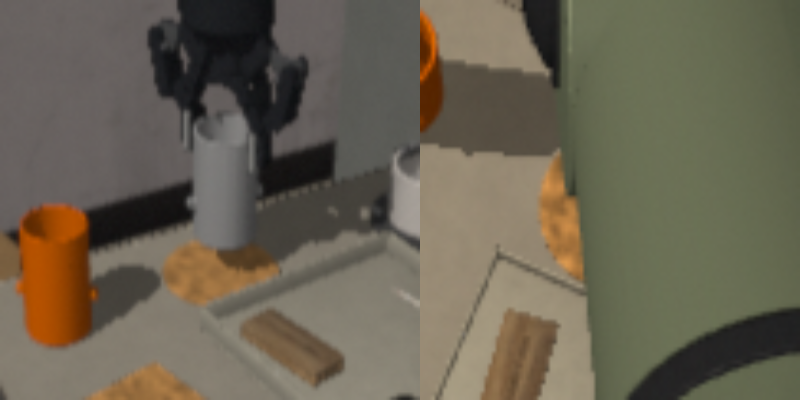

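The cup hangs over the mat, whose crop centre is at (222,270), and is still upright. I'll lower it slowly.

Call:
move_arm --pt "0.07 0.07 0.4 -0.001 0 0" --pt "0 0 0.4 0 0 0" --pt "0 0 0.3 0 0 0" --pt "0 0 0.2 0 0 0" --pt "0 0 0 0 0 0"

```text
clock: 9.0
position: [0.6271, -0.235, 0.0768]
tool_rot: [3.14, -0.0, 1.535]
force: [0.0, 0.0, -1.2]
grip_width: 0.0534
```

Call:
move_arm --pt "0 0 0.03 0 0 0" --pt "0 0 0 0 0 0"

```text
clock: 9.2
position: [0.6276, -0.2352, 0.0772]
tool_rot: [3.138, 0.0, 1.534]
force: [1.0, 0.1, -0.8]
grip_width: 0.0535
```

Call:
move_arm --pt "0 0 0.1 0.001 0 0" --pt "0 0 0.1 0 0 0" --pt "0 0 0 0 0 0"

```text
clock: 9.5
position: [0.6277, -0.2353, 0.0727]
tool_rot: [3.141, 0.0, 1.534]
force: [-3.4, 0.5, 10.1]
grip_width: 0.0534
```

Call:
move_arm --pt "0 0 0.05 0 0 0" --pt "0 0 0 0 0 0"

```text
clock: 9.7
position: [0.6278, -0.2353, 0.0725]
tool_rot: [3.141, 0.001, 1.534]
force: [-9.8, 2.0, 27.0]
grip_width: 0.0534
```

That is firm contact at 27 N, more than I want. I'll ease off before opening.

Call:
move_arm --pt "0 0 -0.05 0 0 0" --pt "0 0 -0.02 0 0 0" --pt "0 0 0 0 0 0"

```text
clock: 10.0
position: [0.6277, -0.2352, 0.0727]
tool_rot: [3.141, 0.0, 1.534]
force: [-1.2, 0.3, 5.5]
grip_width: 0.0539
```

```bash
python3 - <<'E'
from h import *
s=bot.observe();print(s["position"],s["tool_rot"],s["force"],s["moment"],s["grip_width"])
a=viewer.grab_frame("scene")[130:250,180:308,::-1]
cv2.imwrite("pics/c7.png",cv2.resize(a,(640,600)))
E
```

```text
[ 0.62766368 -0.2352215   0.0726615 ] [3.14117841e+00 1.53350519e-04 1.53433562e+00] [-1.24425384  0.28647268  5.50300662] [-0.03359882  0.24959601 -0.05121406] 0.05393484243487974
```

View pics/c7.png

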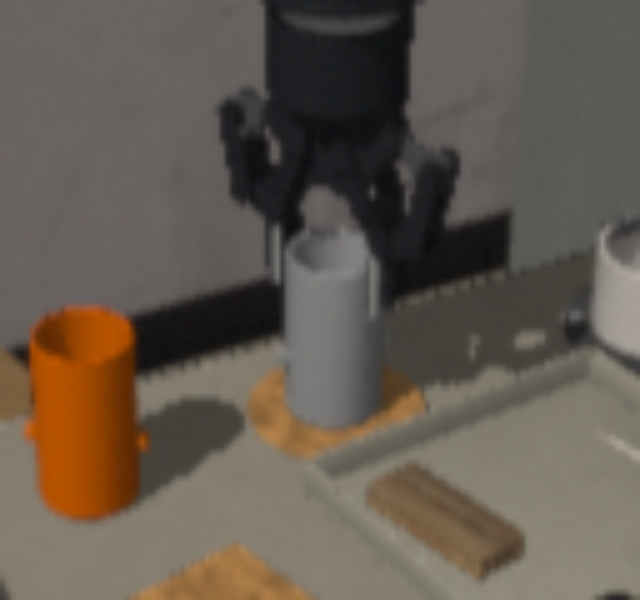

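The cup stands upright, well inside the round mat, with a light 5 N load. I'll open and retreat straight up.

Call:
move_arm --pt "0 0 0 0 0 0" --pt "0 0 0 0 0 0" --pt "0 0 0 0 0 0" --pt "0 0 0 0 0 0" --pt "0 0 0 0 0 0" --claw -1

```text
clock: 10.55
position: [0.6274, -0.2351, 0.0724]
tool_rot: [-3.141, -0.0, 1.534]
force: [-0.2, 0.6, 0.3]
grip_width: 0.0854
```

Call:
move_arm --pt "0 0 -0.2 0 0 0" --pt "0 0 -0.5 0 0 0" --pt "0 0 -0.8 0 0 0" --pt "0 0 -0.8 0 0 0" --pt "0 0 -0.8 0 0 0"

```text
clock: 11.05
position: [0.6276, -0.2351, 0.1519]
tool_rot: [3.141, 0.0, 1.534]
force: [-0.6, -0.7, 0.0]
grip_width: 0.0852
```

Call:
move_arm --pt "0 0 -0.8 0 0 0" --pt "0 0 -0.8 0 0 0" --pt "0 0 0 0 0 0" --pt "0 0 0 0 0 0" --pt "0 0 0 0 0 0"

```text
clock: 11.55
position: [0.6272, -0.2351, 0.1897]
tool_rot: [-3.141, -0.0, 1.534]
force: [0.7, 0.7, 0.8]
grip_width: 0.0857
```

```bash
python3 - <<'E'
from h import *
s=bot.observe();print(s["position"],s["force"],s["grip_width"],s["clock"])
a=viewer.grab_frame("scene")[130:250,180:308,::-1]
b=viewer.grab_frame("top")[120:220,230:330,::-1]
cv2.imwrite("pics/c8.png",np.hstack([cv2.resize(a,(420,400)),cv2.resize(b,(380,400))]))
E
```

```text
[ 0.62717766 -0.23510665  0.18971981] [0.67490841 0.72047897 0.77884571] 0.08565854728708261 11.55
```

View pics/c8.png

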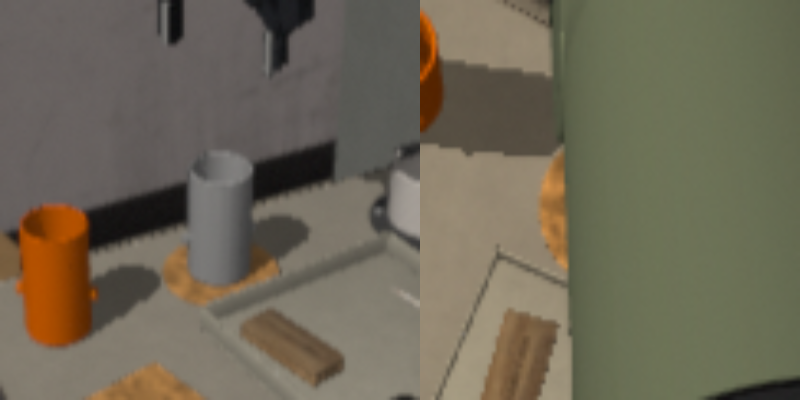

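```bash
python3 -c "
from workcell import workorder; print(workorder.job_done())"
```

```text
the job is handed in; nothing more can be done
None
```

The tall cup is out of its outer cup and standing upright on the round mat. I gripped it across the outside of its rim, twisted it 72° counter-clockwise and pulled it straight up. The wrist force stayed around 2 N during the twist and pull. The job was handed in at 11.6 s on the clock.

- **Final check:** the scene camera shows the cup upright with cork visible in front of and beside it. The gripper is open about 0.1 m above it, with no contact force.
- **Placing:** the wrist force briefly reached 27 N as the cup touched the mat, firmer than I wanted. I eased off to about 5 N before letting go.
- **Not confirmed:** the arm blocked the top camera at the end, so the final position rests on the scene view and the arm's own position reading. By that reading the cup is 2 to 3 mm from the mat centre, against at least 17 mm of margin.

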